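Try out the folding lid stay of a bench case

ROBOT

A 6-joint arm with a two-finger parallel gripper is mounted at the origin on the work surface. World frame = base frame: x ahead of the robot, y to its left, z up, the work surface at z = 0. Lengths are in m, angles in rad, forces in N, time in s.
With the tool pointing down it reaches from about 0.4 to 0.825 m from the base axis. Payload 7 kg.
Tool frame: the origin (TCP) lies between the finger pads; the fingertips stand 17 mm ahead of it and the grasp point (between the pads) lies 2 mm behind it; x points along the fingers, z is the direction in which the jaws open and shut, and the axes are right-handed (so a half turn about x gives the same grasp; the last joint's range is limited). The gripper opens to 88 mm and grips with 3 to 60 N. Pads are 19 mm wide; open, the fingers measure 130 mm over their backs; the gripper's body (78 mm by 193 mm) begins 47 mm behind the grasp point.
Start: joints at [-0.866, 0.359, 0.012, 0, -1.224, -0.288], TCP at [0.273, -0.617, 0.244] pointing down, gripper open.
Joint ranges: [-3.07, 3.07], [-1.43, 2.12], [-1.02, 1.25], [-3.03, 1.67], [-3.05, -0], [-3.03, 3.03]. Speed limits (rad/s): [2.39, 2.39, 3.01, 3.14, 3.14, 3.14].

INTERFACE

Orientations are given as [roll, pitch, yaw] about the fixed x, y, z axes, in that order (R = Rz(yaw) Ry(pitch) Rx(roll)).
In Python, from station import * gives the robot as it stands.
- The arm moves only by the tool step_arm, never from a script. Its argument "deltas" is a list of rows, each a list of 5 numbers: the shift along the tool's x, y, z in cm, then the turn about the tool's x in degrees, then the closure, from 0 (fully open) to 1 (shut). In form: [[dx, dy, dz, roll, fingers], ...]. A call has exactly 10 rows; each row is the pose to reach, as a shift and turn from the pose commanded when the call began, along the tool's axes at that moment; what a row does not reach only later rows make up. A row lasts 1/12 s, in which the tool goes at most 41.7 mm and 7.16 degrees, less where a joint would pass 70% of its speed; a pose out of reach is approached as far as the arm can. A call with a gripper value outside its range is refused whole. The fingers move at their own pace and stop on an object; "squeeze" is the grip in N (left out, the last holds). Time passes only in rows, so rows that repeat a pose let the fingers close, or fill a call up. It gives the time, the measured TCP pose, the force and the opening at its end, in the units of the state.
- get_state(): the state, without advancing time (a new reading comes with each control period).
- grab_frame(name): name is "scene" or "top"; returns a dict with "pixels" (420x560x3 uint8, red, green, blue), "range_z" (420x560 float32, m along the optical axis (not along the pixel's ray), 0 where there is no reading), "fx", "fy", "cx", "cy" (pixels), "k1" (the pictures are not rectified: a ray, as slopes to the right and down, at radius r is drawn at 1 + k1 r^2 times it, then the intrinsics apply), "view" (4x4, takes a point from world to camera coordinates). Camera axes: x right, y down, z forward; pixel columns grow to the right and rows downward; lengths in m; the calibration is good to about 2 mm. A picture is of the moment at which its call begins.
- job_done(): hands the job in, once; it reports no verdict.
Trained networks look in the newest picture that a camera, given by its name, has taken for a name from the list of things; names that differ only in an ending like _2 or _b are one class to them, and where a whole thing is asked for, a point or a joint stands for the part that bears it (a point fixed in the world has none). Each returns a list of dicts, best first, with "conf" (0 to 1); they miss things now and then, are a little off and sometimes report something else, mostly with a low value. They report only what shows in the picture. A call takes as long as a camera call.
- boxes_of(thing, camera): "extent" ([left, top, right, bottom] in pixels, round what is visible of it).
- masks_of(thing, camera): "mask" (420x560 bool, what is visible of it) and "extent" ([left, top, right, bottom] in pixels, round what is visible of it).
The state is a dict: "t": time; "q": joint angles; "qd": joint speeds; "joint_efforts": joint torques, N m; "eef_pos": TCP position; "ee_rot": TCP orientation; "force": force on the tool from outside, world axes, zero at the start; "moment": the same for the moment, N m; "width": finger opening in m.
Only numpy, scipy, OpenCV 4.12 (cv2) and the standard library are available. Lean on these libraries where they do the work, as an engineer would, in place of code of your own. Each camera call takes 0.05 s, during which the arm holds its last target.

TASK

Try out the new folding stay on the side of the blue case once. Raise the lid by its handle until the stay's knee goes over past straight and locks, and let go so that the lid stands on it; then push the knee down through straight, which lifts the lid slightly, to fold the stay, and close the lid fully and gently, without slamming it. Leave the things around it alone.

Things in the scene. Friction and masses are not known exactly. Their poses are not given: they have to be found in the camera images.
- case: Blue rigid plastic case fixed to the bench, 170 mm deep (x), 280 mm wide (y), 105 mm high to the rim. Origin: centre of its underside; its x axis points from the handle side (front, towards the robot) to the hinge side (rear), z up. Lid hinge line: along y at x = +85 mm, z = 105 mm. The steel folding stay is on the outside of its -y side.
- lid (a joint): Lid angle in rad: 0 closed, grows as the front edge rises; 1.30 is the top, where the stay is straight. Let go above about 1.27, it settles on the locked stay at 1.17 to 1.26; the stay then blocks closing. The hinge is stiff (0.3 N m of friction): with the stay folded, the 0.35 kg lid stays about where it is left below 1.2.
- lid_bar (a point): Middle of the lid's bow handle: a round aluminium bar, 12 mm thick, 120 mm long along the case's y, in the plane of the lid 45 mm beyond its front edge; 215 mm from the hinge line and 6 mm above it when closed. Free all round: it can be pinched from above across the bar at any lid angle and turns between the fingers.
- knee_pin (a point): Steel cross pin on the stay's knee, 18 mm thick, 55 mm long along the case's y; this point is on its axis, 24 mm from its outer end, 57 mm outside the case wall. Its height: 34 mm closed, 125 straight, 141 locked. It swings 77 mm about a pivot at case x -65, z 85 mm. Pushed down from locked it takes about 10 N; 50 mm lower it stays folded.
- stay_knee (a joint): Knee angle in rad: 0 folded (lid closed), 1.87 straight, 2.43 at its stop (locked, knee bent upwards past straight). A spring always urges it towards the stop, so it snaps over by itself once nearly straight; folded to below about 1.2 it stays folded.
- bin: Bystander: small open blue parts bin, 150 x 110 x 75 mm, loose. Origin at centre of underside.
- wrench: Bystander: steel wrench, 180 mm, lying loose. Origin under its middle.
- jar: Bystander: pale jar with a cap, 72 mm diameter, 110 mm high, loose. Origin at centre of underside.

How it is judged:
On the way, in this order (a step that is already met when the one before it is completed fails the run):
1. the lid stands on the locked stay, knee past straight, let go (value of joint lid above 1.1 rad and value of joint stay_knee above 2.15 rad and contact force between each of the arm, the fingers and case below 0.2 N), for 0.3 s.
2. the knee is pushed back through straight and folds while the lid is still up (value of joint stay_knee below 1.5 rad and value of joint lid above 0.4 rad), for 0.05 s.
At the end, for the whole second after the job is handed in: The lid is fully closed (within 0.04 rad, 8 mm at the handle) and at rest, after having stood on its locked stay and the stay having been folded (value of joint lid below 0.04 rad and velocity of joint lid between -0.05 and 0.05 rad/s); the robot touches nothing.
It fails at once if the lid slams or is whipped shut (over 2.5 rad/s) (velocity of joint lid below -2.5 rad/s).
It fails at once if a bystander is pushed more than 30 mm (distance of any of bin, wrench, jar from where it was at the start of the episode above 0.03 m).
It also fails if it takes over 56 s, if anything falls off the work surface, if the arm or the gripper's body presses on something with over 40 N, if the wrist force passes 120 N, or if a joint passes its speed limit or range.

## Working session

There is one attempt and no reset: what is moved stays moved. The work goes in short steps, Python scripts to look and compute and a tool call to move; the robot and the scene stay as the last step left them, time stands still between calls to the robot, and variables do not carry over. Pictures are saved under pics/ and viewed, and the job is handed in when it is done.

Besides the shell and the picture viewer there is one more tool, called after ">>>" in YAML: its name, and indented under it one key for each argument. step_arm: Moves the arm, as the interface text tells. Its arguments: {"type":"object","properties":{"deltas":{"type":"array"},"squeeze":{"type":"number"}},"required":["deltas"]}

```bash
mkdir -p pics; ls; python3 - <<'E'
from station import *
import cv2,numpy as np
s=get_state();print(s)
for n in("scene","top"):
    f=grab_frame(n);cv2.imwrite(f"pics/{n}0.png",f["pixels"][:,:,::-1])
    print(n,f["fx"],f["cx"],f["k1"],f["view"])
    for th in("case","lid_bar","knee_pin","bin","wrench","jar","lid"):
        print(th,[(round(d["conf"],2),d["extent"]) for d in boxes_of(th,n)][:2])
E
```

```text
pics
{'t': 0.0, 'q': array([-8.65912508e-01,  3.59399513e-01,  1.10748989e-02, -3.55576999e-04,
       -1.22407324e+00, -2.88089726e-01]), 'qd': array([0.00016878, 0.00145399, 0.00117481, 0.00058904, 0.00084093,
       0.00094297]), 'joint_efforts': array([ 2.88853098e-04, -5.82727432e+01,  2.93063396e+01,  6.99750647e+00,
        7.05208411e-03, -1.69954874e-04]), 'eef_pos': array([ 0.27305745, -0.61681671,  0.24262049]), 'ee_rot': array([0.08235517, 1.56916027, 2.06982449]), 'force': array([ 0.29914848,  0.10691363, -0.42740367]), 'moment': array([ 0.07002087,  0.01915323, -0.00375242]), 'width': 0.08738663631125838}
scene 401.89734115379974 278.02420663424766 -0.03731282786928096 [[-0.40936014  0.91236971  0.00240678  0.23232308]
 [ 0.62172581  0.28088333 -0.73113718 -0.26943498]
 [-0.66774344 -0.29780206 -0.68222624  1.53780205]
 [ 0.          0.          0.          1.        ]]
case []
lid_bar [(0.71, [238.7, 194.0, 358.9, 272.2])]
knee_pin [(0.65, [228.8, 221.6, 245.2, 229.7])]
bin [(0.71, [411.2, 231.2, 476.3, 297.2])]
wrench [(0.64, [163.6, 163.3, 214.7, 180.8])]
jar [(0.74, [124.7, 175.2, 158.4, 221.8])]
lid [(0.89, [238.4, 195.3, 362.5, 272.7])]
top 516.6695134441788 277.78027730447485 -0.08973137333841445 [[ 3.78543916e-03 -9.99908132e-01 -1.30153133e-02  1.15772829e-02]
 [-9.82044780e-01 -1.26232952e-03 -1.88643728e-01  5.42231101e-01]
 [ 1.88609968e-01  1.34957198e-02 -9.81959340e-01  1.61956867e+00]
 [ 0.00000000e+00  0.00000000e+00  0.00000000e+00  1.00000000e+00]]
case [(0.86, [213.5, 163.2, 319.7, 232.6])]
lid_bar [(0.77, [213.5, 163.9, 304.0, 230.3])]
knee_pin [(0.47, [302.4, 190.7, 329.1, 201.5])]
bin [(0.72, [123.7, 203.5, 171.5, 258.2])]
wrench [(0.8, [381.9, 250.2, 435.0, 264.9]), (0.28, [215.0, 162.4, 305.7, 233.6])]
jar [(0.79, [403.3, 177.7, 424.7, 203.1])]
lid [(0.93, [213.3, 165.6, 307.8, 233.0]), (0.29, [212.0, 162.7, 326.3, 232.9])]
```

View pics/scene0.png

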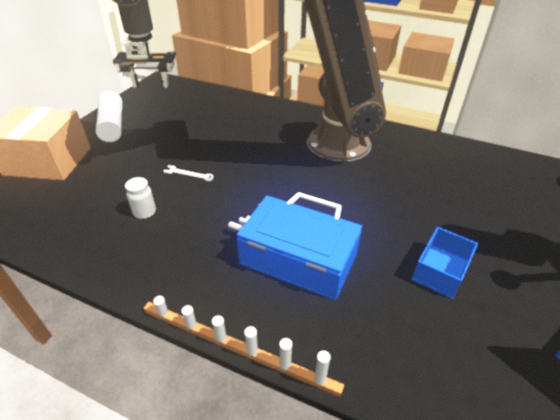

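View pics/top0.png

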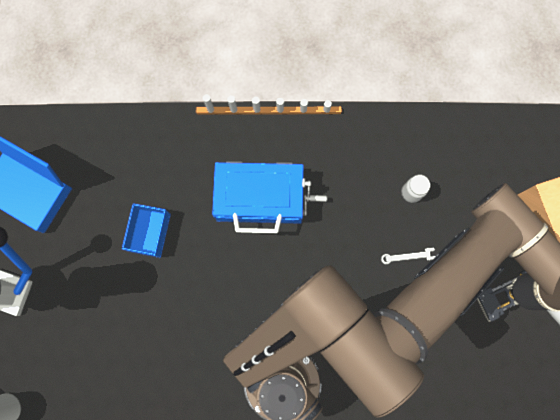

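The scene picture shows the case at about (300,245) with its handle facing the robot. The top picture has the handle at about (257,228) and the knee pin at (318,198). The bin, wrench and jar are well clear.

```bash
cat > h.py <<'E'
from station import *
import cv2,numpy as np
def cloud(f):
    d=f["range_z"];h,w=d.shape
    K=np.array([[f["fx"],0,f["cx"]],[0,f["fy"],f["cy"]],[0,0,1.]])
    u,v=np.meshgrid(np.arange(w),np.arange(h))
    p=cv2.undistortPoints(np.stack([u,v],-1).reshape(-1,1,2).astype(np.float64),K,np.array([f["k1"],0,0,0,0.])) if False else None
    xd=(u-f["cx"])/f["fx"];yd=(v-f["cy"])/f["fy"];x,y=xd.copy(),yd.copy()
    for _ in range(8):
        s=1+f["k1"]*(x*x+y*y);x=xd/s;y=yd/s
    P=np.stack([x*d,y*d,d],-1);V=np.array(f["view"]);W=(P-V[:3,3])@V[:3,:3]
    W[d==0]=np.nan
    return W
E
python3 - <<'E'
from h import *
for n in("top","scene"):
    f=grab_frame(n);W=cloud(f);im=f["pixels"].astype(int)
    R,G,B=im[...,0],im[...,1],im[...,2]
    roi=(W[...,0]>.35)&(W[...,0]<.9)&(abs(W[...,1]-.05)<.28)
    blue=(B>R+60)&(B>120)&roi
    z=W[...,2]
    top=blue&(z>.095)&(z<.14)&(W[...,1]<.25)
    print(n,"lid z pct",np.percentile(z[top],[2,10,50,90,98]))
    pts=W[top][:,:2].astype(np.float32)
    r=cv2.minAreaRect(pts*1000);print(r, cv2.boxPoints(r).round(1).tolist())
    gray=(abs(R-B)<50)&(R>110)&roi&(z>.02)
    for lab,m in(("bar",gray&(z>.09)&(W[...,0]<pts[:,0].min()+.02)),("pin",gray&(W[...,1]<pts[:,1].min()-.02))):
        if m.sum(): print(lab,m.sum(),np.percentile(W[m],[2,50,98],axis=0).round(4).tolist())
        if lab=="bar": 
            q=W[m]; q=q[q[:,0]<np.percentile(q[:,0],50)]; print(" fit",np.polyfit(q[:,1],q[:,0],1))
    for th in("lid_bar","knee_pin"):
        for d in masks_of(th,n)[:1]:
            q=W[d["mask"]];print(th,d["conf"],np.nanpercentile(q,[5,50,95],axis=0).round(4).tolist())
E
```

```text
top lid z pct [0.10660443 0.11166487 0.11712305 0.12228013 0.12538866]
((602.95263671875, 76.13034057617188), (281.97296142578125, 180.11843872070312), 89.14484405517578) [[510.79998779296875, -63.5], [690.9000244140625, -66.19999694824219], [695.0999755859375, 215.8000030517578], [515.0, 218.39999389648438]]
bar 285 [[0.467, 0.0052, 0.1062], [0.4765, 0.0793, 0.1158], [0.5228, 0.1483, 0.1233]]
 fit [0.00500397 0.47049129]
pin 128 [[0.5832, -0.1568, 0.0273], [0.5934, -0.1216, 0.0421], [0.8996, -0.0846, 0.1097]]
lid_bar 0.63 [[0.5168, -0.0509, 0.1101], [0.5967, 0.0753, 0.1171], [0.6786, 0.2022, 0.1237]]
knee_pin 0.68 [[0.583, -0.1382, 0.0314], [0.5907, -0.1086, 0.042], [0.5991, -0.0754, 0.0565]]
scene lid z pct [0.09879632 0.1139039  0.11738348 0.12034879 0.12162462]
((609.0960693359375, 75.9568862915039), (283.6499938964844, 182.59988403320312), 87.6839828491211) [[512.0999755859375, -62.099998474121094], [694.5999755859375, -69.4000015258789], [706.0999755859375, 214.0], [523.5999755859375, 221.39999389648438]]
bar 284 [[0.4708, 0.0108, 0.1088], [0.4801, 0.082, 0.1158], [0.5235, 0.1498, 0.1192]]
 fit [0.01024146 0.47554021]
pin 74 [[0.586, -0.1457, 0.0302], [0.5978, -0.125, 0.0413], [0.7628, -0.1056, 0.0573]]
lid_bar 0.9 [[0.5211, -0.0456, 0.1137], [0.6138, 0.0845, 0.1175], [0.6856, 0.2022, 0.1209]]
```

```bash
cat >> h.py <<'E'
from scipy.spatial.transform import Rotation as Ro
def tool():
    s=get_state();return s,Ro.from_euler('xyz',s["ee_rot"]).as_matrix()
def delta(target):
    s,R=tool();return (R.T@(np.array(target)-s["eef_pos"])*100).round(2)
E
python3 - <<'E'
from h import *
s,R=tool();print(R.round(3))
print("yaw of tool z",np.degrees(np.arctan2(R[1,2],R[0,2])))
print(delta([0.474,0.077,.244]), delta([.25,-.35,.244]),delta([.4,-.05,.244]))
E
```

```text
[[-0.    -0.914 -0.405]
 [ 0.    -0.405  0.914]
 [-1.     0.     0.   ]]
yaw of tool z 113.881002286715
[-4.000e-02 -4.646e+01  5.535e+01] [-0.04 -8.69 25.37] [-4.000e-02 -3.455e+01  4.673e+01]
```

>>> step_arm:
  deltas:
    - [0,-1.2,1.4,-3,0.3]
    - [0,-3.4,4,-10,0.6]
    - [0,-6,7,-17,0.6]
    - [0,-8.5,10,-24,0.6]
    - [0,-11,13,-31,0.6]
    - [0,-13.5,16,-38,0.6]
    - [0,-16,19,-45,0.6]
    - [0,-18.5,22,-52,0.6]
    - [0,-21,25,-59,0.6]
    - [0,-23.2,27.7,-65,0.6]

```text
t: 1.93
eef_pos: [0.3734, -0.2681, 0.2439]
ee_rot: [3.014, 1.57, -0.14]
force: [0.4, -1.0, -0.3]
width: 0.0359
```

```bash
python3 - <<'E'
from h import *
s,R=tool();print(s["t"],s["eef_pos"],s["width"],np.degrees(np.arctan2(R[1,2],R[0,2])))
print(delta([0.474,0.077,.18]))
E
```

```text
1.9333 [ 0.37338713 -0.26807119  0.24390895] 0.035858651533246265 179.24698771777915
[  6.4  -34.64  -9.6 ]
```

>>> step_arm:
  deltas:
    - [0,-2,-0.5,0,0.6]
    - [0.5,-6,-1.6,0,0.6]
    - [1,-10,-2.7,0,0.6]
    - [1.5,-14,-3.8,0,0.6]
    - [2.2,-18,-5,0,0.6]
    - [3,-22,-6.1,0,0.6]
    - [4,-26,-7.2,0,0.6]
    - [5,-30,-8.3,0,0.6]
    - [6,-33,-9.1,0,0.6]
    - [6.4,-34.6,-9.6,0,0.6]

```text
t: 2.77
eef_pos: [0.4764, 0.0774, 0.1785]
ee_rot: [-0.167, 1.571, 2.958]
force: [-0.3, 0.5, 0.3]
width: 0.0353
```

```bash
python3 - <<'E'
from h import *
s,R=tool();print(s["t"],s["eef_pos"],s["width"],np.degrees(np.arctan2(R[1,2],R[0,2])),R.round(3))
print(delta([0.474,0.077,.111]))
for n in("scene","top"):
    f=grab_frame(n);cv2.imwrite(f"pics/{n}1.png",cv2.resize(f["pixels"][130:320,160:440,::-1],None,fx=2.5,fy=2.5))
E
```

```text
2.7667 [0.4764458  0.077389   0.17853416] 0.03529211080041177 179.00896807597658 [[-0.    -0.017 -1.   ]
 [ 0.    -1.     0.017]
 [-1.    -0.     0.   ]]
[6.75 0.04 0.24]
```

View pics/scene1.png

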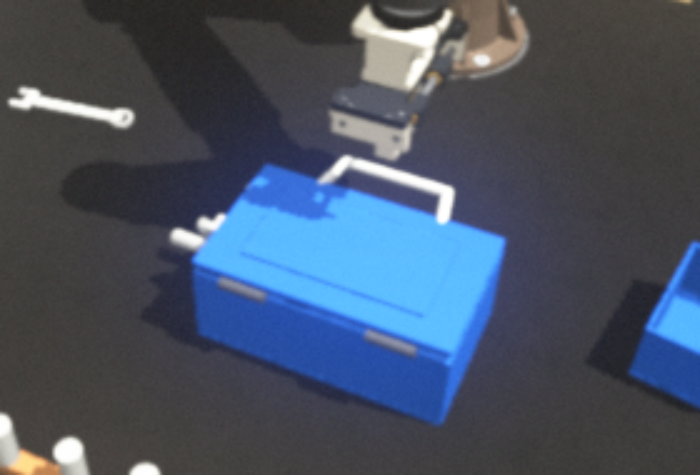

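View pics/top1.png

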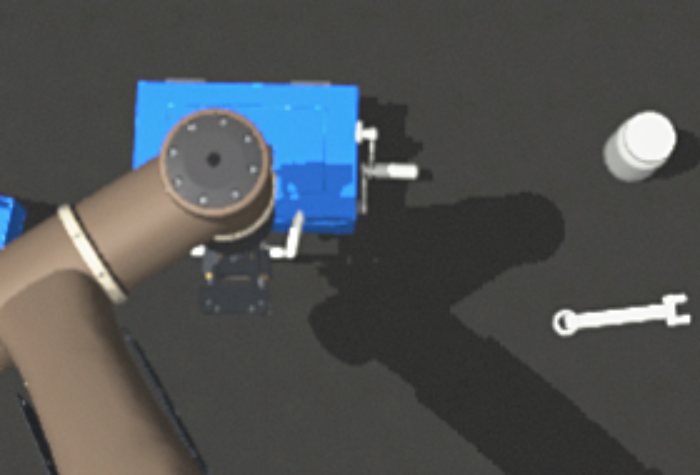

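>>> step_arm:
  deltas:
    - [1,0,0,0,0.6]
    - [2.5,0,0,0,0.6]
    - [4,0,0,0,0.6]
    - [5.5,0,0,0,0.6]
    - [6.5,0,0,0,0.6]
    - [7,0,0,0,0.6]
    - [7,0,0,0,0.6]
    - [7,0,0,0,1]
    - [7,0,0,0,1]
    - [7,0,0,0,1]
  squeeze: 15

```text
t: 3.7
eef_pos: [0.4764, 0.0741, 0.1103]
ee_rot: [-2.642, 1.569, 0.48]
force: [-0.4, -0.4, -0.3]
width: 0.0203
```

```bash
python3 - <<'E'
from h import *
s,R=tool();print(s["t"],s["eef_pos"],s["width"],s["force"])
f=grab_frame("scene");cv2.imwrite(f"pics/scene2.png",cv2.resize(f["pixels"][130:320,160:440,::-1],None,fx=2.5,fy=2.5))
E
```

```text
3.7 [0.47640762 0.07405926 0.11030871] 0.02029867333990353 [-0.37465585 -0.35651163 -0.29966582]
```

View pics/scene2.png

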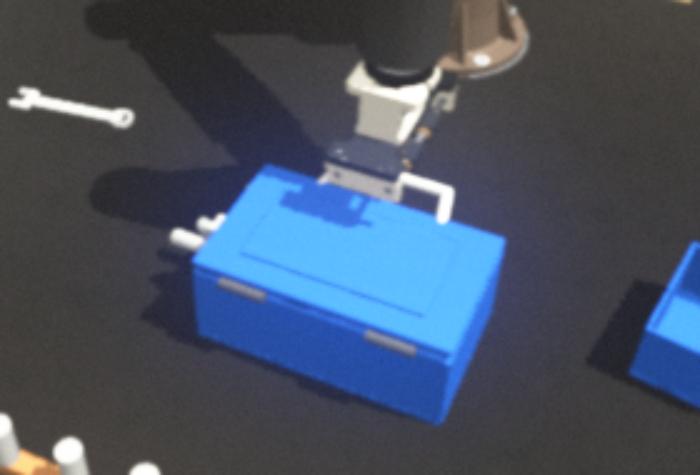

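The fingers straddle the bar at about (365,185) in the crop and are still closing.

>>> step_arm:
  deltas:
    - [0,0,0,0,1]
    - [0,0,0,0,1]
    - [0,0,0,0,1]
    - [0,0,0,0,1]
    - [0,0,0,0,1]
    - [0,0,0,0,1]
    - [-0.3,0,0,0,1]
    - [-0.7,0,0,0,1]
    - [-1.1,0,0,0,1]
    - [-1.5,0,-0.05,0,1]

```text
t: 4.58
eef_pos: [0.4749, 0.0738, 0.1243]
ee_rot: [0.154, 1.568, -3.008]
force: [-6.2, 2.7, -2.2]
width: 0.0114
```

```bash
python3 - <<'E'
from h import *
s,R=tool();print(s["t"],s["eef_pos"],s["width"],s["force"],R.round(3))
# arc plan relative to bar closed pose
p0=s["eef_pos"]; r=.2151
a0=np.arcsin((p0[2]+.002-.105)/r); hx=p0[0]+r*np.cos(a0); print(a0-.028,hx)
A=np.linspace(a0,1.285+.028,31)
for i,a in enumerate(A): print(i,round(a-.028,3),(-100*r*(np.sin(a)-np.sin(a0))).round(1),(-100*r*(np.cos(a0)-np.cos(a))).round(1))
E
```

```text
4.5833 [0.4749056  0.0737636  0.12430123] 0.011408022063338647 [-6.16577035  2.71388154 -2.15744896] [[-0.003 -0.02  -1.   ]
 [-0.    -1.     0.02 ]
 [-1.     0.     0.003]]
0.07119202274136918 0.6889482790174724
0 0.071 -0.0 -0.0
1 0.112 -0.9 -0.1
2 0.152 -1.7 -0.2
3 0.193 -2.6 -0.4
4 0.233 -3.4 -0.6
5 0.273 -4.3 -0.9
6 0.314 -5.1 -1.1
7 0.354 -5.9 -1.4
8 0.395 -6.7 -1.8
9 0.435 -7.5 -2.2
10 0.476 -8.3 -2.6
11 0.516 -9.0 -3.0
12 0.557 -9.7 -3.5
13 0.597 -10.5 -4.0
14 0.638 -11.2 -4.5
15 0.678 -11.8 -5.0
16 0.719 -12.5 -5.6
17 0.759 -13.1 -6.2
18 0.799 -13.7 -6.8
19 0.84 -14.3 -7.5
20 0.88 -14.8 -8.2
21 0.921 -15.4 -8.9
22 0.961 -15.8 -9.6
23 1.002 -16.3 -10.3
24 1.042 -16.7 -11.1
25 1.083 -17.1 -11.9
26 1.123 -17.5 -12.6
27 1.164 -17.9 -13.4
28 1.204 -18.2 -14.3
29 1.245 -18.4 -15.1
30 1.285 -18.7 -15.9
```

>>> step_arm:
  deltas:
    - [-0.9,0,-0.1,0,1]
    - [-1.7,0,-0.2,0,1]
    - [-2.6,0,-0.4,0,1]
    - [-3.4,0,-0.6,0,1]
    - [-4.3,0,-0.9,0,1]
    - [-5.1,0,-1.1,0,1]
    - [-5.9,0,-1.4,0,1]
    - [-6.7,0,-1.8,0,1]
    - [-7.5,0,-2.2,0,1]
    - [-8.3,0,-2.6,0,1]
  squeeze: 20

```text
t: 5.42
eef_pos: [0.4992, 0.0732, 0.2073]
ee_rot: [0.083, 1.564, -3.079]
force: [-14.5, 3.9, 4.8]
width: 0.0114
```

```bash
cat > arc.py <<'E'
from h import *
import sys
s,R=tool();print(s["t"],s["eef_pos"],s["width"],s["force"],R[2].round(3))
def arc(end,n=10,hx=.689):
    p0=s["eef_pos"]; r=.2151
    a0=np.arctan2(p0[2]+.002-.105,hx-p0[0]);print("angle",a0-.028,"r",np.hypot(p0[2]+.002-.105,hx-p0[0]))
    for a in np.linspace(a0,end+.028,n+1)[1:]:
        print(round(a-.028,3),(R.T@np.array([hx-r*np.cos(a)-p0[0],0,.103+r*np.sin(a)-p0[2]])*100).round(1))
arc(float(sys.argv[1]))
E
python3 arc.py 0.9
```

```text
5.4167 [0.49916552 0.07318589 0.20725471] 0.011367486645501535 [-14.49012684   3.88479257   4.77280489] [-1.     0.001  0.006]
angle 0.4742191517749019 r 0.2165783371962293
0.517 [-0.7 -0.  -0.6]
0.559 [-1.5 -0.  -1.1]
0.602 [-2.3 -0.  -1.6]
0.645 [-3.  -0.  -2.1]
0.687 [-3.7 -0.1 -2.7]
0.73 [-4.4 -0.1 -3.3]
0.772 [-5.  -0.1 -4. ]
0.815 [-5.7 -0.1 -4.6]
0.857 [-6.3 -0.1 -5.3]
0.9 [-6.8 -0.1 -6. ]
```

```bash
sed -i 's/hx=.689/hx=.686/' arc.py; python3 arc.py 0.9
```

```text
5.4167 [0.49916552 0.07318589 0.20725471] 0.011367486645501535 [-14.49012684   3.88479257   4.77280489] [-1.     0.001  0.006]
angle 0.4809688680070907 r 0.21395366144824218
0.523 [-0.8 -0.  -0.4]
0.565 [-1.6 -0.  -0.8]
0.607 [-2.3 -0.  -1.3]
0.649 [-3.1 -0.  -1.9]
0.69 [-3.7 -0.  -2.5]
0.732 [-4.4 -0.1 -3.1]
0.774 [-5.1 -0.1 -3.7]
0.816 [-5.7 -0.1 -4.4]
0.858 [-6.3 -0.1 -5. ]
0.9 [-6.8 -0.1 -5.7]
```

>>> step_arm:
  deltas:
    - [-0.8,0,-0.3,0,1]
    - [-1.6,0,-0.7,0,1]
    - [-2.3,0,-1.2,0,1]
    - [-3.1,0,-1.8,0,1]
    - [-3.7,0,-2.4,0,1]
    - [-4.4,0,-3.0,0,1]
    - [-5.1,0,-3.6,0,1]
    - [-5.7,0,-4.3,0,1]
    - [-6.3,0,-4.9,0,1]
    - [-6.8,0,-5.6,0,1]

```text
t: 6.25
eef_pos: [0.5573, 0.0719, 0.2777]
ee_rot: [0.459, 1.569, -2.702]
force: [-12.6, 1.1, 12.6]
width: 0.0117
```

```bash
python3 arc.py 1.22
```

```text
6.25 [0.55731218 0.07185798 0.27774411] 0.01169686830172002 [-12.64317059   1.13945575  12.58408988] [-1.     0.001  0.001]
angle 0.9080329593772458 r 0.21701626619172232
0.939 [-0.2 -0.  -0.7]
0.97 [-0.6 -0.  -1.2]
1.002 [-1.  -0.  -1.8]
1.033 [-1.3 -0.  -2.4]
1.064 [-1.6 -0.1 -3. ]
1.095 [-1.9 -0.1 -3.6]
1.126 [-2.2 -0.1 -4.2]
1.158 [-2.5 -0.1 -4.8]
1.189 [-2.7 -0.1 -5.4]
1.22 [-2.9 -0.1 -6. ]
```

```bash
sed -i 's/hx=.686/hx=.689/; s/+.002-.105/+.002-.109/g; s/\.103+r/.107+r/' arc.py; python3 arc.py 1.24
```

```text
6.25 [0.55731218 0.07185798 0.27774411] 0.01169686830172002 [-12.64317059   1.13945575  12.58408988] [-1.     0.001  0.001]
angle 0.8858281072451909 r 0.2156275349925617
0.921 [-0.4 -0.  -0.6]
0.957 [-0.8 -0.  -1.3]
0.992 [-1.3 -0.  -1.9]
1.027 [-1.6 -0.  -2.6]
1.063 [-2.  -0.1 -3.2]
1.098 [-2.4 -0.1 -3.9]
1.134 [-2.7 -0.1 -4.6]
1.169 [-3.  -0.1 -5.3]
1.205 [-3.2 -0.1 -6. ]
1.24 [-3.5 -0.1 -6.7]
```

>>> step_arm:
  deltas:
    - [-0.6,0,-0.5,0,1]
    - [-1.0,0,-1.1,0,1]
    - [-1.5,0,-1.7,0,1]
    - [-1.8,0,-2.4,0,1]
    - [-2.2,0,-3.1,0,1]
    - [-2.6,0,-3.8,0,1]
    - [-2.9,0,-4.5,0,1]
    - [-3.2,0,-5.2,0,1]
    - [-3.5,0,-5.9,0,1]
    - [-3.7,0,-6.6,0,1]

```text
t: 7.08
eef_pos: [0.6253, 0.0705, 0.3133]
ee_rot: [2.174, 1.57, -0.987]
force: [-3.7, -4.0, 2.3]
width: 0.0112
```

```bash
python3 arc.py 1.29;  python3 - <<'E'
from h import *
for n in("scene","top"):
    f=grab_frame(n);cv2.imwrite(f"pics/{n}3.png",cv2.resize(f["pixels"][90:320,160:440,::-1],None,fx=2.5,fy=2.5))
    W=cloud(f)
    for d in masks_of("knee_pin",n)[:1]:
        print(n,d["conf"],d["extent"],np.nanpercentile(W[d["mask"]],[5,50,95],axis=0).round(4).tolist())
E
```

```text
7.0833 [0.62532867 0.07051903 0.31330754] 0.011163584474120584 [-3.67968613 -3.99154886  2.29274184] [-1.     0.001 -0.001]
angle 1.2434470510805242 r 0.2159093328681619
1.248 [ 0.  -0.  -0.1]
1.253 [ 0.  -0.  -0.2]
1.257 [-0.  -0.  -0.3]
1.262 [-0.  -0.  -0.4]
1.267 [-0.1 -0.  -0.5]
1.271 [-0.1 -0.  -0.6]
1.276 [-0.1 -0.  -0.7]
1.281 [-0.1 -0.  -0.8]
1.285 [-0.2 -0.  -0.9]
1.29 [-0.2 -0.  -1. ]
scene 0.54 [219.7, 205.2, 238.6, 216.2] [[0.4973, -0.1997, -0.0011], [0.6114, -0.1261, 0.1171], [0.6693, -0.0814, 0.1688]]
top 0.72 [305.9, 181.8, 329.6, 191.2] [[0.5976, -0.1356, 0.0053], [0.6059, -0.1102, 0.1176], [0.6396, -0.082, 0.1249]]
```

View pics/scene3.png

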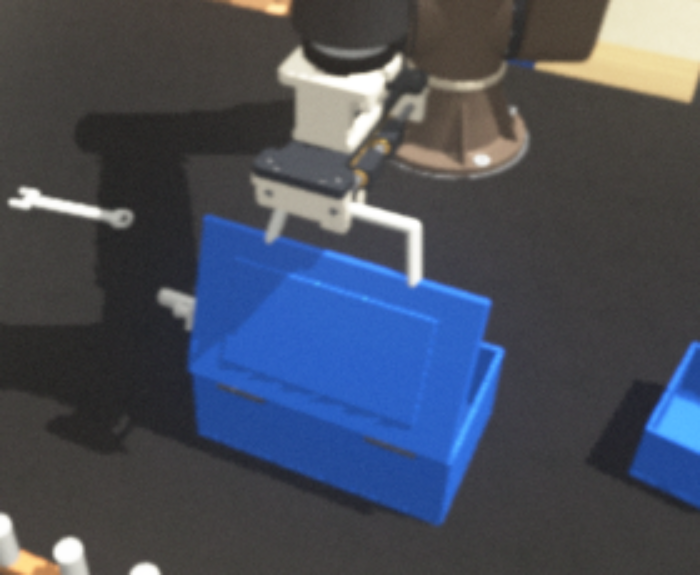

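The scene picture shows the lid nearly upright in the grip, with the pin at about (175,297) in the crop and not yet over.

>>> step_arm:
  deltas:
    - [0,0,-0.1,0,1]
    - [0,0,-0.2,0,1]
    - [0,0,-0.3,0,1]
    - [-0.1,0,-0.5,0,1]
    - [-0.1,0,-0.6,0,1]
    - [-0.1,0,-0.7,0,1]
    - [-0.1,0,-0.8,0,1]
    - [-0.2,0,-0.9,0,1]
    - [-0.2,0,-1.0,0,1]
    - [-0.2,0,-1.1,0,1]

```text
t: 8.12
eef_pos: [0.6368, 0.0703, 0.3161]
ee_rot: [2.916, 1.568, -0.245]
force: [-3.9, -4.5, 8.1]
width: 0.0111
```

```bash
cat > knee.py <<'E'
from h import *
import sys
f=grab_frame("top");W=cloud(f)
cv2.imwrite(f"pics/{sys.argv[1]}.png",cv2.resize(f["pixels"][90:320,160:440,::-1],None,fx=2.5,fy=2.5))
for d in masks_of("knee_pin","top")[:1]:
    q=W[d["mask"]];q=q[(q[:,1]<-.1)&(q[:,2]>.02)]
    print(d["conf"],d["extent"],np.nanpercentile(q,[10,50,90],axis=0).round(4).tolist())
E
python3 arc.py 1.3; python3 knee.py k4
```

```text
8.1167 [0.63680781 0.07028825 0.31606577] 0.011067039809494953 [-3.92858375 -4.50607065  8.07660176] [-1.     0.001 -0.003]
angle 1.2981519520946423 r 0.21548206256780233
1.298 [ 0. -0. -0.]
1.299 [ 0. -0. -0.]
1.299 [ 0. -0. -0.]
1.299 [ 0. -0. -0.]
1.299 [ 0. -0. -0.]
1.299 [ 0. -0. -0.]
1.299 [ 0. -0. -0.]
1.3 [ 0. -0. -0.]
1.3 [ 0. -0. -0.]
1.3 [ 0. -0. -0.]
0.72 [303.5, 160.0, 331.2, 195.2] [[0.5905, -0.1401, 0.1291], [0.5961, -0.1203, 0.1344], [0.6045, -0.1033, 0.1391]]
```

>>> step_arm:
  deltas:
    - [0,0,0,0,0]
    - [0,0,0,0,0]
    - [0,0,0,0,0]
    - [0,0,0,0,0]
    - [0,0,0.5,0,0]
    - [0,0,1,0,0]
    - [0,0,1.5,0,0]
    - [-0.5,0,1.8,0,0]
    - [-1.5,0,1.8,0,0]
    - [-3,0,1.8,0,0]

```text
t: 9.05
eef_pos: [0.6168, 0.0713, 0.345]
ee_rot: [0.308, 1.57, -2.853]
force: [-0.9, -0.4, 0.7]
width: 0.0727
```

```bash
python3 knee.py k5; python3 -c "
from h import *
print(tool()[0]['width'],tool()[0]['eef_pos'])"
```

```text
0.54 [306.0, 185.8, 328.9, 195.6] [[0.5787, -0.1388, 0.1416], [0.5844, -0.1209, 0.1476], [0.5921, -0.1053, 0.1528]]
0.08020636282666967 [0.61856979 0.07135742 0.34840298]
```

View pics/k5.png

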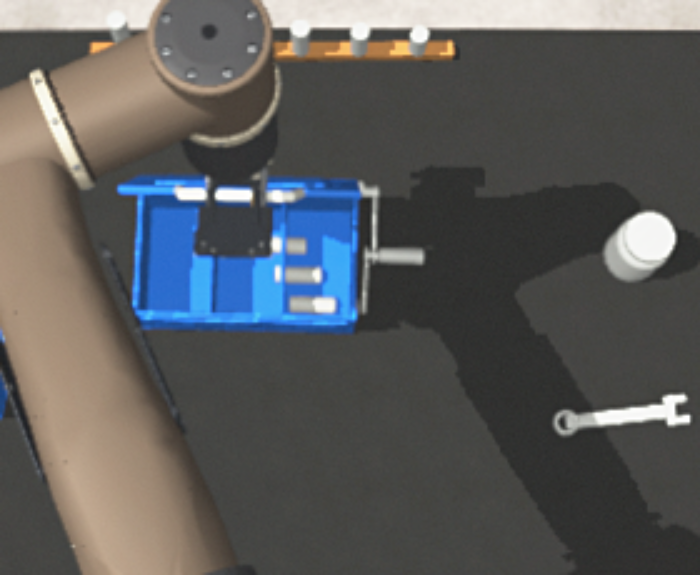

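>>> step_arm:
  deltas:
    - [-1,0,0,0,0.2]
    - [-2,0,0.3,0,0.4]
    - [-2.5,1,0.8,0,1]
    - [-2.5,3,1.4,0,1]
    - [-2.5,6,2,0,1]
    - [-2.5,9.5,2.5,0,1]
    - [-2.5,13,3,0,1]
    - [-2.5,16,3.3,0,1]
    - [-2.5,18.5,3.3,0,1]
    - [-2.5,19.4,3.3,0,1]

```text
t: 9.98
eef_pos: [0.5797, -0.1253, 0.3704]
ee_rot: [2.334, 1.57, -0.829]
force: [-0.5, 0.9, 0.1]
width: 0.0252
```

```bash
python3 - <<'E'
from h import *
s,R=tool();print(s["t"],s["eef_pos"],s["width"],s["force"],R.round(3))
print(delta([0.588,-.122,.18]))
for n in("scene","top"):
    f=grab_frame(n);cv2.imwrite(f"pics/{n}6.png",cv2.resize(f["pixels"][90:320,160:440,::-1],None,fx=2.5,fy=2.5))
E
```

```text
9.9833 [ 0.57965606 -0.12526545  0.37040433] 0.02523304968010933 [-0.50172094  0.8932859   0.08175678] [[ 0.    -0.022 -1.   ]
 [-0.001 -1.     0.022]
 [-1.     0.001 -0.   ]]
[19.04 -0.35 -0.82]
```

View pics/scene6.png

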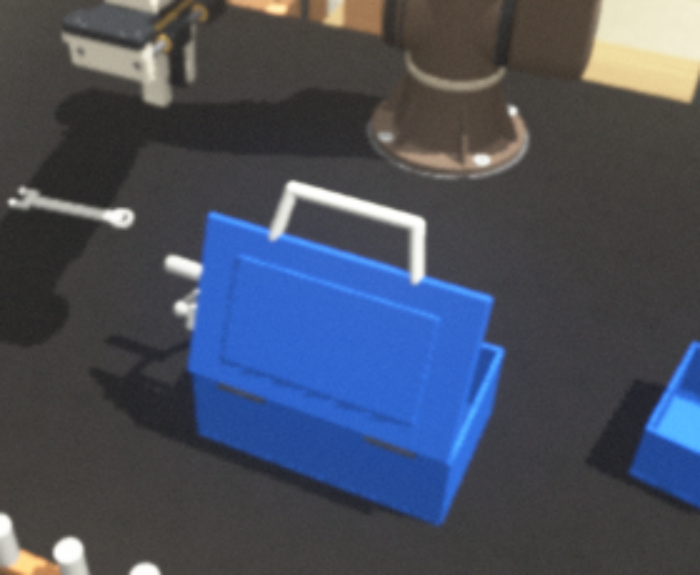

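>>> step_arm:
  deltas:
    - [1,0,-0.4,0,1]
    - [3.5,-0.2,-0.8,0,1]
    - [6.5,-0.3,-0.8,0,1]
    - [9.5,-0.3,-0.8,0,1]
    - [12.5,-0.3,-0.8,0,1]
    - [15,-0.3,-0.8,0,1]
    - [17,-0.3,-0.8,0,1]
    - [18.2,-0.3,-0.8,0,1]
    - [19,-0.3,-0.8,0,1]
    - [19,-0.3,-0.8,0,1]

```text
t: 10.92
eef_pos: [0.5878, -0.1181, 0.1772]
ee_rot: [-0.005, 1.567, 3.118]
force: [-0.2, -0.4, -0.3]
width: 0.0
```

```bash
python3 - <<'E'
from h import *
s,R=tool();print(s["t"],s["eef_pos"],s["width"],s["force"])
print(delta([0.588,-.122,.167]))
for n in("scene","top"):
    f=grab_frame(n);cv2.imwrite(f"pics/{n}7.png",cv2.resize(f["pixels"][90:320,160:440,::-1],None,fx=2.5,fy=2.5))
E
```

```text
10.9167 [ 0.58783506 -0.11809424  0.17721054] 4.680634557591688e-05 [-0.1839532  -0.40263391 -0.2723622 ]
[ 1.02  0.39 -0.03]
```

View pics/scene7.png

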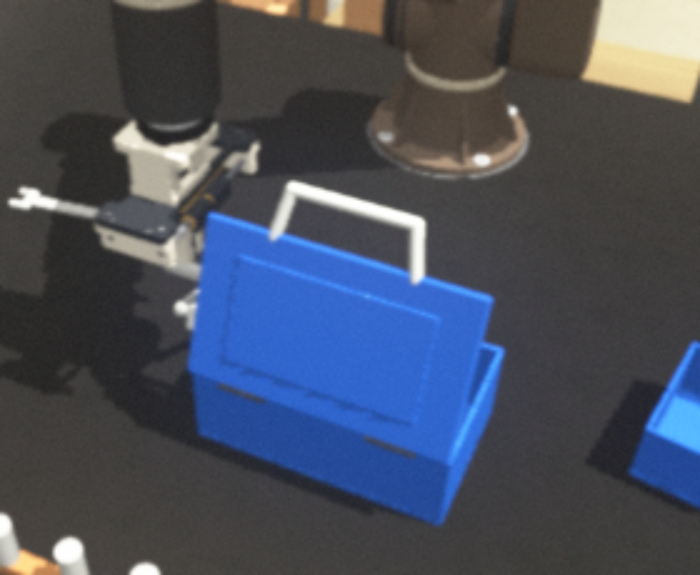

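View pics/top7.png

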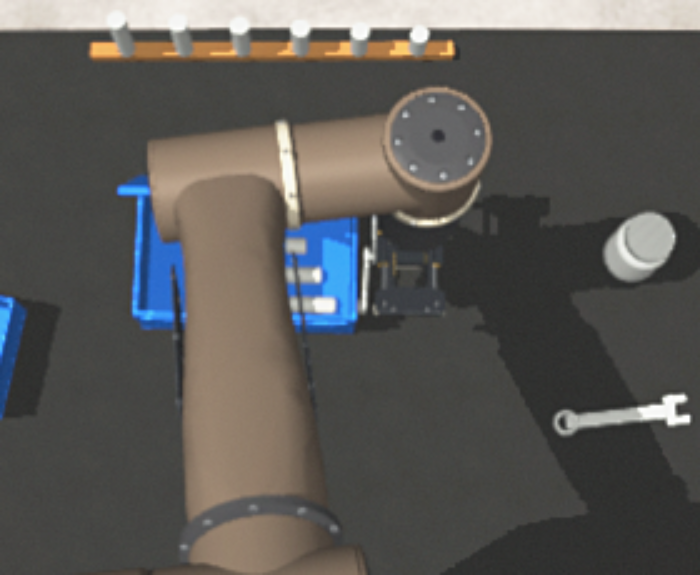

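>>> step_arm:
  deltas:
    - [0.2,0.4,0,0,1]
    - [0.5,0.8,0.1,0,1]
    - [0.9,0.8,0.1,0,1]
    - [1.3,0.8,0,0,1]
    - [1.7,0.8,-0.3,0,1]
    - [2.1,0.8,-0.6,0,1]
    - [2.5,0.8,-0.9,0,1]
    - [2.9,0.8,-1.2,0,1]
    - [3.3,0.8,-1.4,0,1]
    - [3.7,0.8,-1.6,0,1]
  squeeze: 30

```text
t: 11.85
eef_pos: [0.6078, -0.128, 0.1445]
ee_rot: [3.006, 1.564, -0.154]
force: [4.2, -1.8, 7.1]
width: 0.0003
```

```bash
python3 - <<'E'
from h import *
s,R=tool();print(s["t"],s["eef_pos"],s["width"],s["force"])
print(delta([0.610,-.126,.108]))
for n in("scene",):
    f=grab_frame(n);cv2.imwrite(f"pics/{n}8.png",f["pixels"][:,:,::-1])
E
```

```text
11.85 [ 0.6078423  -0.12795171  0.14449179] 0.0003268072516359644 [ 4.19662491 -1.83946511  7.0501278 ]
[ 3.65 -0.2  -0.19]
```

View pics/scene8.png

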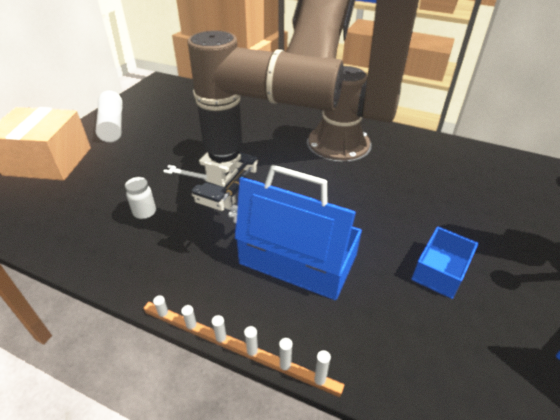

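The forearm at about (280,75) is well clear above the lid, and the fingers are pressing the pin near (235,210) with about 7 N.

>>> step_arm:
  deltas:
    - [0.4,0,-0.1,0,1]
    - [0.9,0,-0.2,0,1]
    - [1.3,0,-0.3,0,1]
    - [1.8,0,-0.4,0,1]
    - [2.2,0,-0.4,0,1]
    - [2.7,0,-0.4,0,1]
    - [3.2,0,-0.4,0,1]
    - [3.6,0,-0.4,0,1]
    - [4.1,0,-0.4,0,1]
    - [4.5,0,-0.4,0,1]

```text
t: 12.73
eef_pos: [0.6119, -0.1278, 0.0993]
ee_rot: [3.069, 1.564, -0.091]
force: [3.8, -0.2, 5.5]
width: 0.0005
```

```bash
python3 - <<'E'
from h import *
s,R=tool();print(s["t"],s["eef_pos"],s["width"],s["force"])
for n in("scene",):
    f=grab_frame(n);cv2.imwrite(f"pics/{n}9.png",cv2.resize(f["pixels"][90:320,160:440,::-1],None,fx=2.5,fy=2.5))
E
```

```text
12.7333 [ 0.6118609  -0.12780632  0.09932365] 0.0005477883594385227 [ 3.79509302 -0.24858776  5.45316164]
```

View pics/scene9.png

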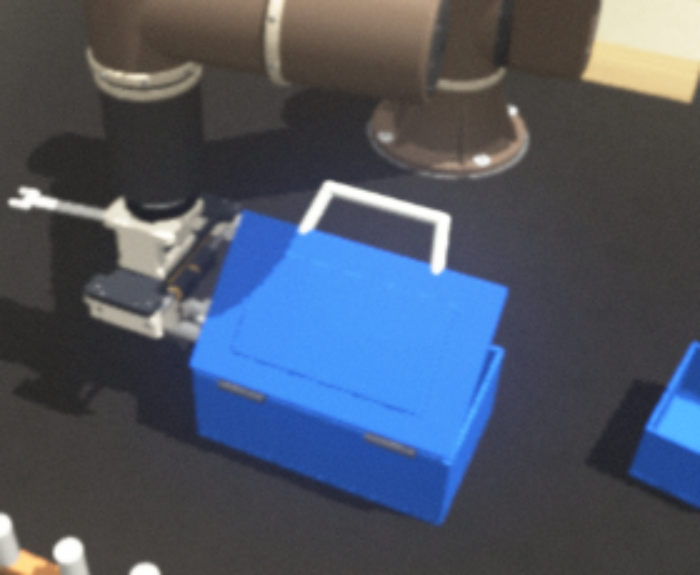

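The stay has folded and the lid has come down to about 0.9 rad. I'll retract straight up.

>>> step_arm:
  deltas:
    - [-0.3,0,0,0,1]
    - [-1,0,0,0,1]
    - [-2.5,0,0,0,1]
    - [-5,0,0,0,1]
    - [-8,0,0,0,1]
    - [-11.5,0,0,0,1]
    - [-15,0,0,0,1]
    - [-18.5,0,0,0,0.6]
    - [-21.5,0,0,0,0.6]
    - [-23,0,0,0,0.6]

```text
t: 13.62
eef_pos: [0.6089, -0.128, 0.3329]
ee_rot: [3.058, 1.566, -0.103]
force: [0.9, -0.2, -0.6]
width: 0.0147
```

```bash
cat > bar.py <<'E'
from h import *
import sys
s,R=tool();print(s["t"],s["eef_pos"],s["width"],s["force"])
for n in("scene","top"):
    f=grab_frame(n);W=cloud(f);im=f["pixels"].astype(int)
    cv2.imwrite(f"pics/{n}{sys.argv[1]}.png",cv2.resize(f["pixels"][90:320,160:440,::-1],None,fx=2.5,fy=2.5))
    r_,g,b=im[...,0],im[...,1],im[...,2]
    m=(abs(r_-b)<50)&(r_>130)&(W[...,1]>.035)&(W[...,1]<.115)&(W[...,2]>.1)&(W[...,2]<.35)&(W[...,0]>.45)&(W[...,0]<.68)
    q=W[m];rad=np.hypot(q[:,0]-.689,q[:,2]-.109);k=(rad>.195)&(rad<.235);q=q[k]
    if len(q):
        print(n,len(q),np.percentile(q,[10,50,90],axis=0).round(4).tolist(),"lid",np.median(np.arctan2(q[:,2]-.109,.689-q[:,0]))-.028)
E
python3 bar.py 10; python3 knee.py k10
```

```text
13.6167 [ 0.60890693 -0.12795838  0.33292808] 0.01469202737993635 [ 0.92332272 -0.21439791 -0.61515218]
scene 149 [[0.5281, 0.0429, 0.2486], [0.5332, 0.0745, 0.2534], [0.5362, 0.1074, 0.2557]] lid 0.7154264884722086
0.52 [307.0, 175.9, 317.8, 194.3] [[0.6022, -0.1066, 0.0714], [0.6065, -0.1033, 0.0789], [0.615, -0.1003, 0.0816]]
```

View pics/scene10.png

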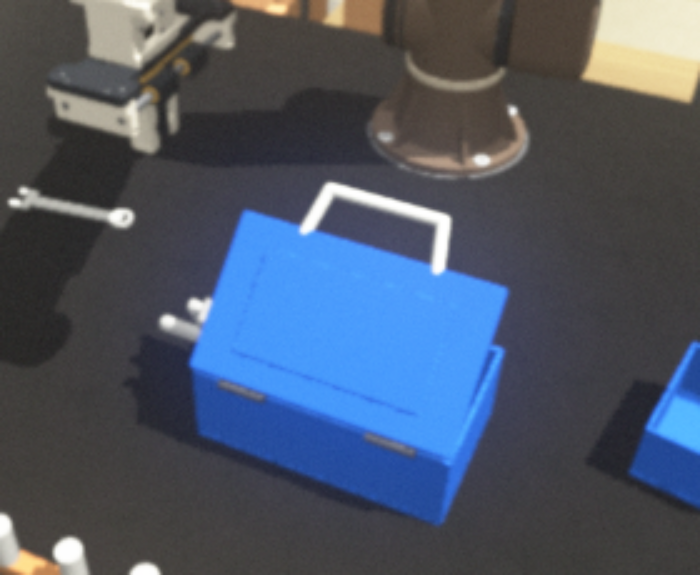

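View pics/top10.png

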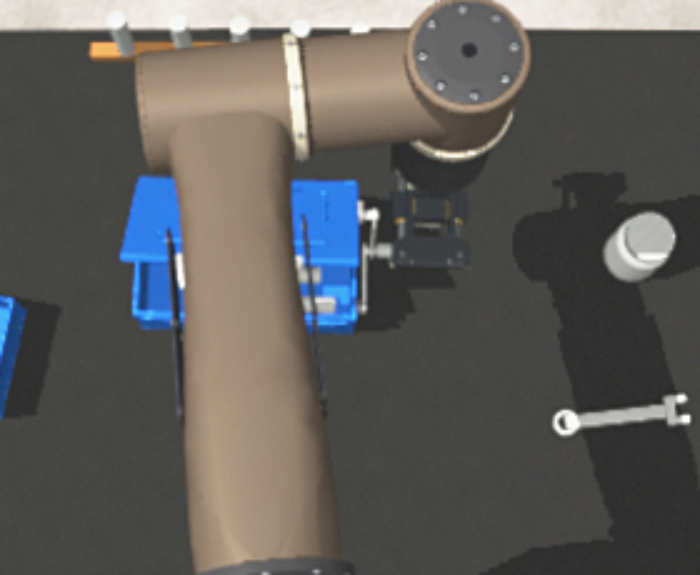

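>>> step_arm:
  deltas:
    - [0,-0.8,0.5,0,0.66]
    - [0,-3,1.5,0,0.66]
    - [0,-6,2.5,0,0.66]
    - [0,-9,3.5,0,0.66]
    - [0,-12,4.7,0,0.66]
    - [0,-15,5.9,0,0.66]
    - [0,-17.5,7,0,0.66]
    - [0,-19.2,7.7,0,0.66]
    - [0,-20,8,0,0.66]
    - [0,-20,8,0,0.66]

```text
t: 14.65
eef_pos: [0.5313, 0.0754, 0.3268]
ee_rot: [0.245, 1.569, -2.913]
force: [-0.1, -0.3, 0.1]
width: 0.0298
```

```bash
python3 bar.py 11; python3 -c "
from h import *
print(delta([.5287,.074,.252]))"
```

```text
14.65 [0.53131207 0.07540058 0.32677954] 0.02976096661001079 [-0.09573701 -0.31755395  0.12773695]
scene 149 [[0.5291, 0.0425, 0.2487], [0.5333, 0.0743, 0.2532], [0.5364, 0.1073, 0.2558]] lid 0.7172683298225175
top 6 [[0.5236, 0.0352, 0.2538], [0.5263, 0.0367, 0.2547], [0.5294, 0.0381, 0.2569]] lid 0.7051597755403756
[ 7.49 -0.01  0.33]
```

View pics/scene11.png

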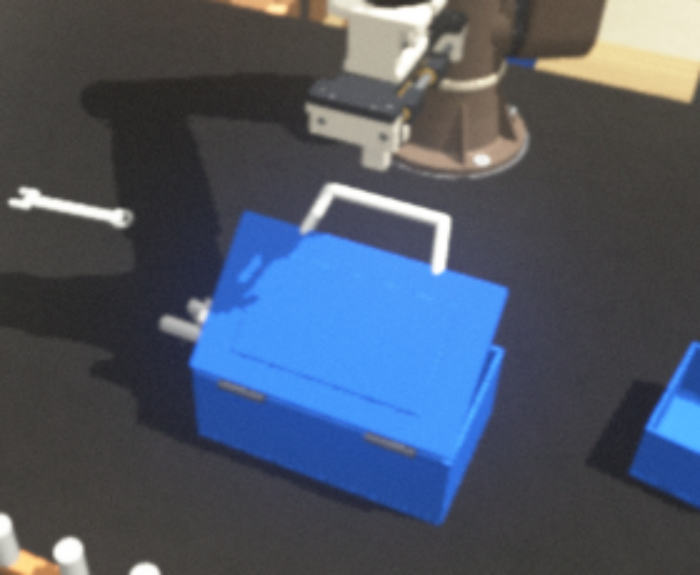

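>>> step_arm:
  deltas:
    - [1,0,0.1,0,0.66]
    - [2.5,0,0.2,0,0.66]
    - [4,0,0.2,0,0.66]
    - [5.5,0,0.2,0,0.66]
    - [6.8,0,0.2,0,0.66]
    - [7.4,0,0.2,0,0.66]
    - [7.4,0,0.2,0,0.66]
    - [7.4,0,0.2,0,1]
    - [7.4,0,0.2,0,1]
    - [7.4,0,0.2,0,1]
  squeeze: 15

```text
t: 15.58
eef_pos: [0.531, 0.074, 0.2544]
ee_rot: [-2.766, 1.569, 0.355]
force: [-0.6, 0.3, -1.0]
width: 0.0156
```

>>> step_arm:
  deltas:
    - [0,0,0,0,1]
    - [0,0,0,0,1]
    - [0,0,0,0,1]
    - [0,0,0,0,1]
    - [0,0,0,0,1]
    - [0,0,0,0,1]
    - [0,0,0,0,1]
    - [0,0,0,0,1]
    - [0,0,0,0,1]
    - [0,0,0,0,1]

```text
t: 16.42
eef_pos: [0.5296, 0.0739, 0.2542]
ee_rot: [-0.09, 1.57, 3.032]
force: [-6.1, 1.2, 3.9]
width: 0.0115
```

```bash
python3 arc.py 0.35
```

```text
16.4167 [0.52955997 0.07390617 0.25422747] 0.011464437526169805 [-6.14464206  1.20516208  3.93832456] [-1.    -0.     0.001]
angle 0.7175957525428849 r 0.2170185462392757
0.681 [0.7 0.  0.4]
0.644 [1.3 0.  0.9]
0.607 [2.  0.  1.4]
0.571 [2.6 0.  1.8]
0.534 [3.3 0.  2.3]
0.497 [3.9 0.1 2.7]
0.46 [4.6 0.1 3. ]
0.424 [5.3 0.1 3.4]
0.387 [6.1 0.1 3.7]
0.35 [6.8 0.1 4. ]
```

>>> step_arm:
  deltas:
    - [0.5,0,0.5,0,1]
    - [1.1,0,1.0,0,1]
    - [1.8,0,1.5,0,1]
    - [2.4,0,2.0,0,1]
    - [3.1,0,2.5,0,1]
    - [3.7,0,2.9,0,1]
    - [4.4,0,3.2,0,1]
    - [5.1,0,3.6,0,1]
    - [5.9,0,3.9,0,1]
    - [6.6,0,4.2,0,1]

```text
t: 17.25
eef_pos: [0.4881, 0.075, 0.1866]
ee_rot: [-0.739, 1.57, 2.383]
force: [1.6, 1.0, 0.8]
width: 0.0111
```

```bash
python3 arc.py 0.0
```

```text
17.25 [0.48805833 0.07501681 0.18662054] 0.011143201051631536 [1.56612567 0.95080917 0.78831626] [-1. -0.  0.]
angle 0.3492582526932807 r 0.21614112343658567
0.314 [0.7 0.  0.2]
0.279 [1.5 0.  0.4]
0.244 [2.2 0.  0.6]
0.21 [2.9 0.  0.8]
0.175 [3.6 0.  1. ]
0.14 [4.4 0.  1.1]
0.105 [5.1 0.  1.2]
0.07 [5.9 0.  1.3]
0.035 [6.6 0.  1.4]
0.0 [7.4 0.  1.4]
```

>>> step_arm:
  deltas:
    - [0.7,0,0.2,0,1]
    - [1.5,0,0.4,0,1]
    - [2.2,0,0.6,0,1]
    - [2.9,0,0.8,0,1]
    - [3.6,0,1.0,0,1]
    - [4.4,0,1.1,0,1]
    - [5.1,0,1.2,0,1]
    - [5.8,0,1.3,0,1]
    - [6.4,0,1.3,0,1]
    - [7.0,0,1.4,0,1]

```text
t: 18.08
eef_pos: [0.4741, 0.0753, 0.1166]
ee_rot: [-0.162, 1.57, 2.96]
force: [-1.0, 2.4, 1.0]
width: 0.0113
```

```bash
python3 arc.py 0.0; python3 bar.py 12
```

```text
18.0833 [0.47411538 0.07526594 0.11661034] 0.011333680299842174 [-1.00284905  2.41651456  1.01917373] [-1.    -0.     0.001]
angle 0.01669348572450743 r 0.21509941946959268
0.015 [0. 0. 0.]
0.013 [0.1 0.  0. ]
0.012 [0.1 0.  0. ]
0.01 [0.1 0.  0. ]
0.008 [0.2 0.  0. ]
0.007 [0.2 0.  0. ]
0.005 [0.3 0.  0. ]
0.003 [0.3 0.  0. ]
0.002 [0.3 0.  0. ]
0.0 [0.4 0.  0. ]
18.0833 [0.47411538 0.07526594 0.11661034] 0.011333680299842174 [-1.00284905  2.41651456  1.01917373]
scene 516 [[0.483, 0.0545, 0.2029], [0.5228, 0.083, 0.2408], [0.5255, 0.1029, 0.2658]] lid 0.6445600724526905
top 4 [[0.4671, 0.0357, 0.1144], [0.4715, 0.0358, 0.1186], [0.4759, 0.036, 0.1225]] lid 0.01605031721969308
```

View pics/scene12.png

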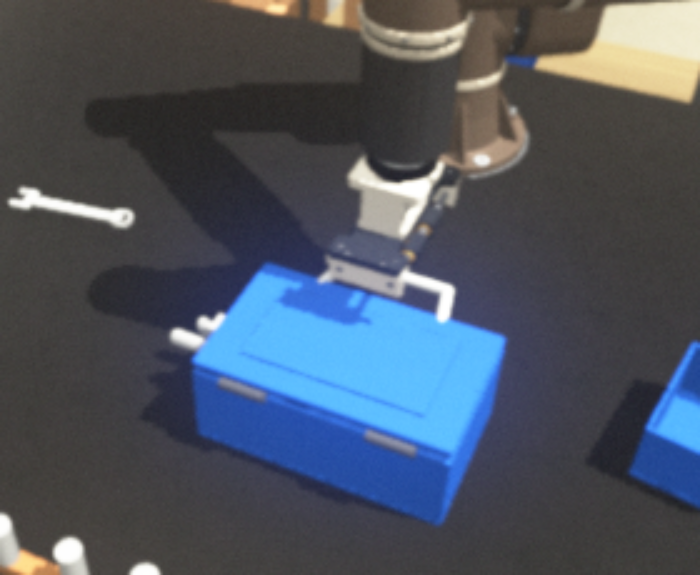

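>>> step_arm:
  deltas:
    - [0.1,0,0,0,1]
    - [0.1,0,0,0,1]
    - [0.2,0,0,0,1]
    - [0.3,0,0,0,1]
    - [0.3,0,0,0,1]
    - [0.4,0,0,0,1]
    - [0.4,0,0,0,1]
    - [0.4,0,0,0,1]
    - [0.4,0,0,0,1]
    - [0.4,0,0,0,1]

```text
t: 19.02
eef_pos: [0.4741, 0.0752, 0.1138]
ee_rot: [-0.272, 1.57, 2.849]
force: [-4.7, 4.8, 3.8]
width: 0.0113
```

>>> step_arm:
  deltas:
    - [0.1,0,0,0,1]
    - [0.1,0,0,0,1]
    - [0.2,0,0,0,1]
    - [0.2,0,0,0,1]
    - [0.3,0,0,0,1]
    - [0.3,0,0,0,1]
    - [0.4,0,0,0,1]
    - [0.4,0,0,0,1]
    - [0.4,0,0,0,1]
    - [0.4,0,0,0,1]

```text
t: 19.85
eef_pos: [0.4741, 0.0747, 0.1112]
ee_rot: [1.217, 1.57, -1.944]
force: [-11.1, 2.3, 20.3]
width: 0.0115
```

The 20 N reaction shows the lid is on the rim. Next I release and go up.

>>> step_arm:
  deltas:
    - [0,0,0,0,0.6]
    - [0,0,0,0,0.6]
    - [0,0,0,0,0.6]
    - [0,0,0,0,0.6]
    - [0,0,0,0,0.6]
    - [0,0,0,0,0.6]
    - [-0.5,0,0,0,0.6]
    - [-2,0,0,0,0.6]
    - [-4,0,0,0,0.6]
    - [-6,0,0,0,0.6]

```text
t: 20.68
eef_pos: [0.4742, 0.0749, 0.1702]
ee_rot: [0.663, 1.569, -2.498]
force: [-0.2, 1.0, -0.3]
width: 0.0351
```

>>> step_arm:
  deltas:
    - [-2,0,0,0,0.6]
    - [-5,0,0,0,0.6]
    - [-8,2,0,0,0.6]
    - [-10,5,0,0,0.6]
    - [-10,8,0,0,0.6]
    - [-10,12,0,0,0.6]
    - [-10,16,0,0,0.6]
    - [-10,19,0,0,0.6]
    - [-10,20,0,0,0.6]
    - [-10,20,0,0,0.6]

```text
t: 21.52
eef_pos: [0.4702, -0.1269, 0.2697]
ee_rot: [0.864, 1.57, -2.301]
force: [-0.3, -0.1, 0.3]
width: 0.0353
```

```bash
python3 bar.py 13; python3 knee.py k13
```

```text
21.5167 [ 0.47018924 -0.12694184  0.26973282] 0.03529940762914506 [-0.25946294 -0.11738196  0.28863292]
scene 119 [[0.473, 0.0436, 0.1107], [0.4777, 0.0754, 0.1148], [0.4807, 0.1064, 0.1178]] lid -0.0008074498058336446
```

View pics/scene13.png

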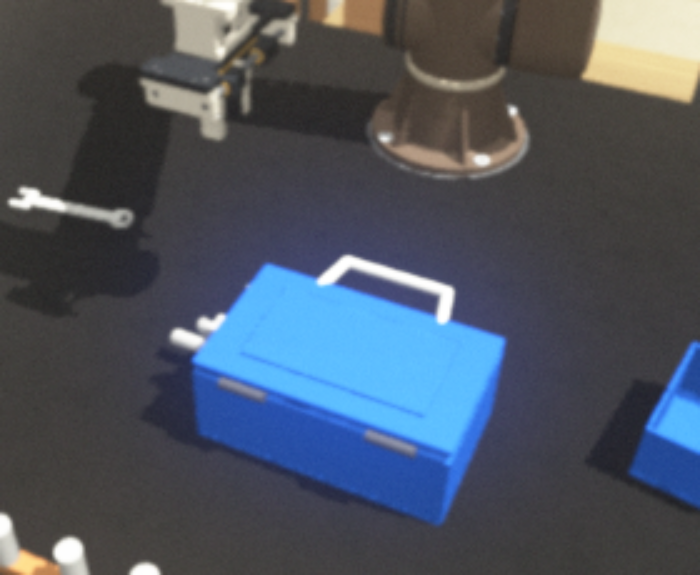

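The lid sits exactly where it was at the start: the handle at (345,260) and corner at (505,340) match the first crop once its offset is allowed for. The gripper is clear.

```bash
python3 -c "
from station import *
print(job_done())"
```

```text
the job is handed in; nothing more can be done
None
```

I ran the full stay cycle once and handed the job in at about 21.5 s of the 56 s allowed; the hand-in reported no verdict.

- **Raise and lock:** I pinched the handle and lifted the lid until it stood at about 1.30 rad. After I let go, the camera put the knee pin at about 141 mm, its locked height. The lid stood with nothing touching it.
- **Fold:** I pushed the pin down with closed fingers and felt about 7 N. The pin ended at about 72 mm and the lid stayed up at about 0.71 rad.
- **Close:** I guided the lid shut by the handle at about 0.5 rad/s, pressed it onto the rim with about 20 N, let go and backed off.

**Last checks:**
- The camera put the lid at 0.00 rad, and it lies on the starting picture in the scene view.
- The force on the gripper was about zero.
- The wrench and bin looked unmoved in the pictures. I did not measure the bystanders' final positions, and the jar was not in that last scene crop.

**Checks that failed or disagreed:**
- The pin detector found nothing in the final top view, so I have no final measured pin height.
- The bar reading was wrong at one point, 0.64 rad with the lid nearly shut, probably because it picked up the gripper.
- The hinge fitted from the motion came out about 4 mm higher than its nominal height. This cost up to about 18 N of side force while lifting.

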